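# Load round bulbs into the burn-in test carriage and start the test

### The job

Take the three round-topped bulbs out of the pink foam board and set them gently, one by one, base down into the three pockets of the white test carriage, one bulb to a pocket; leave the two flat-faced spot lamps and everything else alone. When all three are in, push the carriage (it has an upright black grip) fully home against the test bay's back stop, and only then throw the black-knobbed switch lever all the way over, away from the robot.

Things in the scene. Friction and masses are not known exactly. Their poses are not given: they have to be found in the camera images.
- bulb_a_center (a point): round-topped LED bulb, white globe 56 mm in diameter on a neck that narrows to a screw cap 26 mm in diameter, 100 mm tall overall, 60 to 120 g, heaviest at the cap so that it rights itself in a pocket. Point: centre of the globe (its widest height, where to grip it from above), 72 mm above the cap's flat underside and 28 mm below the crown; z points up to the crown. Starts upright, cap down in a foam pocket; turning about z means nothing
- bulb_b_center (a point): round-topped LED bulb, white globe 56 mm in diameter on a neck that narrows to a screw cap 26 mm in diameter, 100 mm tall overall, 60 to 120 g, heaviest at the cap so that it rights itself in a pocket. Point: centre of the globe (its widest height, where to grip it from above), 72 mm above the cap's flat underside and 28 mm below the crown; z points up to the crown. Starts upright, cap down in a foam pocket; turning about z means nothing
- bulb_c_center (a point): round-topped LED bulb, white globe 56 mm in diameter on a neck that narrows to a screw cap 26 mm in diameter, 100 mm tall overall, 60 to 120 g, heaviest at the cap so that it rights itself in a pocket. Point: centre of the globe (its widest height, where to grip it from above), 72 mm above the cap's flat underside and 28 mm below the crown; z points up to the crown. Starts upright, cap down in a foam pocket; turning about z means nothing
- spot_a_center (a point): flat-faced spot lamp, white, 82 mm tall, flat round face 63 mm in diameter on a cone and the same screw cap; to be left in the foam. Point: half-way up, on its axis; z up
- spot_b_center (a point): flat-faced spot lamp, white, 82 mm tall, flat round face 63 mm in diameter on a cone and the same screw cap; to be left in the foam. Point: half-way up, on its axis; z up
- foam: fixed pink foam board, 205 (x) by 300 (y) by 45 mm tall, with six round pockets 32 mm in diameter and 30 mm deep (floor 15 mm above the table), 105 mm apart: two along its x, three along its y. Five hold lamps in any order. Origin: centre of its underside; may be turned by up to 0.15 rad
- bay: fixed test bay: grey base plate 380 (x) by 260 (y) mm with low aluminium side rails (top 38 mm high) in which the carriage slides; its back stop block, 97 mm high, is at the far (+x) end. Origin: centre of its underside; its x axis is the direction in which the carriage slides home; turned by up to 0.2 rad
- carriage (a joint): slide of the white carriage along the bay's +x: 0 m fully out (towards the robot), 0.130 m fully home at a hard stop; starts between 0 and 0.03; needs about 2 N (friction) to move and stays where it is left. Carriage 210 (x) by 226 (y) by 45 mm, its top 59 mm above the table, 0.8 kg
- pocket_0 (a point): far left pocket of the carriage (seen from the robot), a round blind hole 33 mm in diameter, 30 mm deep, with a chamfered mouth. Point: centre of its mouth, 59 mm above the table; z up. Pockets are 100 mm apart. A seated bulb stands on the pocket's floor, so its globe centre is 42 mm above this point
- pocket_1 (a point): far right pocket of the carriage (seen from the robot), a round blind hole 33 mm in diameter, 30 mm deep, with a chamfered mouth. Point: centre of its mouth, 59 mm above the table; z up. Pockets are 100 mm apart. A seated bulb stands on the pocket's floor, so its globe centre is 42 mm above this point
- pocket_2 (a point): near right pocket of the carriage (seen from the robot), a round blind hole 33 mm in diameter, 30 mm deep, with a chamfered mouth. Point: centre of its mouth, 59 mm above the table; z up. Pockets are 100 mm apart. A seated bulb stands on the pocket's floor, so its globe centre is 42 mm above this point
- carriage_grip (a point): upright black grip fixed on the carriage at its near left corner, 16 mm thick (y) by 34 mm (x), rising 60 mm above the carriage's top (to about 119 mm above the table). Point: on its middle, 20 mm below its top; axes as the bay's. Pinch it across its 16 mm from above and push along the bay's x
- switch_base: fixed housing block of the switch lever. Origin: centre of its underside; its x axis (roughly away from the robot, turned by up to 0.25 rad) is the direction in which the lever is thrown
- switch (a joint): switch lever: 0 rad leaning towards the robot, 1.0 rad fully over, leaning away; starts between 0 and 0.12; upright half-way; light to move (about 1 N at the ball); stays where it is left
- switch_tip (a point): free end of the switch lever, whose slim rod is 80 mm long from the pivot; a black ball 26 mm in diameter. Point: the ball's centre, 92 mm (at either end of the throw) to 102 mm (upright) above the table; it travels about 77 mm along the housing's x over the full throw
- tape: bystander, to be left alone: cardboard ring (tape roll), 62 mm across, 36 mm tall. Origin: on its underside
Things that resemble listed ones, but are neither listed nor needed, are in the scene too. What is shaped like the part that bears bulb_c_center but orange or red is not meant.

How it is judged:
By the outcome, as a careful person would: the job done as asked, in the order asked, and still so for the second after the job is handed in, with the robot touching nothing.
It also fails if it takes over 72 s, if anything falls off the work surface, if the arm or the gripper's body presses on something with over 40 N, if the wrist force passes 120 N, or if a joint passes its speed limit or range.

### The arm

A 6-joint arm with a two-finger parallel gripper is mounted at the origin on the work surface. World frame = base frame: x ahead of the robot, y to its left, z up, the work surface at z = 0. Lengths are in m, angles in rad, forces in N, time in s.
With the tool pointing down it reaches from about 0.375 to 0.9 m from the base axis. Payload 3.1 kg.
Tool frame: the origin (TCP) lies at the very end of the fingers, on their centre line; the grasp point (between the pads) lies 19 mm behind it; z points along the fingers, y is the line along which they close (so a half turn about z gives the same grasp; the last joint's range is limited). The gripper opens to 85 mm and grips with 20 to 120 N. Pads are 22 mm wide; open, the fingers measure 114 mm over their backs; the gripper's body (76 mm by 85 mm) begins 54 mm behind the grasp point. The pads swing forward as they close: fully open they stand 13 mm farther back than shut.
Start: joints at [-1.341, 0.527, 1.433, -0, 1.181, -0.178], TCP at [0.248, -0.573, 0.231] pointing down, gripper open.
Joint ranges: [-3.08, 3.08], [-0.75, 2.2], [0.22, 2.44], [-1.43, 4.57], [0, 2.65], [-2.85, 2.85]. Speed limits (rad/s): [2.79, 2.79, 3.14, 3.14, 3.14, 3.14].

### API

Orientations are given as a unit quaternion [w, x, y, z].
In Python, from station import sense, read_camera, camera_info, hand_in gives the robot as it stands.
- The arm moves only by the tool drive_tool, never from a script. Its argument "deltas" is a list of rows, each an object of numbers: "claw": the opening in per cent of the stroke, from 0 (shut) to 100 (fully open); "tx", "ty", "tz": the shift along the tool's x, y, z in m; "ax", "ay", "az": the turn, a rotation vector about the tool's x, y, z in degrees. A call has 1 to 20 rows; each row shifts and turns the commanded pose from where the row before left it, along the tool's axes as they then stand; what a row does not reach is not made up. A row lasts 1/8 s, in which the tool goes at most 62.5 mm and 10.7 degrees, less where a joint would pass 70% of its speed; a pose out of reach is approached as far as the arm can. A call with a gripper value outside its range is refused whole. The fingers move at their own pace and stop on an object; "squeeze" is the grip in N (left out, the last holds). Time passes only in rows, so rows that do not move let the fingers close. It gives the time, the measured TCP pose, the force, the opening and the grip force at its end, in the units of the state.
- sense(): the state, without advancing time (a new reading comes with each control period).
- read_camera(name): name is "scene" or "top"; returns the picture (384x512x3 uint8, red, green, blue); there is no depth.
- camera_info(name): a dict with "fovy" (degrees; the focal length in pixels is half the picture's height over the tangent of half this angle, whatever the lens; pixels are square), "cx", "cy" (the principal point, pixels), "camera_from_world" (4x4, takes a point from world to camera coordinates). Camera axes: x right, y up, looking along -z (the intrinsics and any distortion apply to the point x, -y, -z); pixel columns grow to the right and rows downward; lengths in m; the calibration is good to about 2 mm. A picture is of the moment at which its call begins. camera_info takes no time and is no camera call.
- hand_in(): hands the job in; it is judged then, once.
The state is a dict: "time_s": time; "q": joint angles; "joint_velocities": joint speeds; "joint_efforts": joint torques, N m; "tool_pos": TCP position; "eef_rot": TCP orientation; "contact_force": force on the tool from outside, world axes, zero at the start; "moment": the same for the moment, N m; "width": opening from 0.0 (shut) to 1.0 (fully open); "gripper_force": force on a finger pad.
Only numpy, scipy, OpenCV 4.12 (cv2) and the standard library are available. Lean on these libraries where they do the work, as an engineer would, in place of code of your own. Each camera call takes 0.05 s, during which the arm holds its last target. There are 200 camera calls.

## Working session

There is one attempt and no reset: what is moved stays moved. The work goes in short steps, Python scripts to look and compute and a tool call to move; the robot and the scene stay as the last step left them, time stands still between calls to the robot, and variables do not carry over. Pictures are saved under pics/ and viewed, at most 10 in all, crops included, and the job is handed in when it is done.

Besides the shell and the picture viewer there is one more tool, called as name([rows], argument=value, ...), one row to a line, values as JSON. drive_tool: Moves the arm, as the interface text tells. Its arguments: {"type":"object","properties":{"deltas":{"type":"array","items":{"type":"object","properties":{"claw":{"type":"number"},"tx":{"type":"number"},"ty":{"type":"number"},"tz":{"type":"number"},"ax":{"type":"number"},"ay":{"type":"number"},"az":{"type":"number"}}}},"squeeze":{"type":"number"}},"required":["deltas"]}

```bash
mkdir -p pics
python3 - <<'E'
from station import *
import cv2,json
for n in("scene","top"):
    im=read_camera(n); cv2.imwrite(f"pics/{n}0.png",im[:,:,::-1]); 
    i=camera_info(n); print(n,i)
print(sense())
E
```

```text
scene {'fovy': 57.12366065069516, 'cx': 254.9154305071305, 'cy': 192.63660273919226, 'camera_from_world': array([[-0.17250274,  0.98489482, -0.01499976,  0.0042022 ],
       [-0.73876774, -0.11929176,  0.66331871,  0.30320764],
       [ 0.65150981,  0.12550564,  0.74818667, -1.27215549],
       [ 0.        ,  0.        ,  0.        ,  1.        ]])}
top {'fovy': 42.36385046939891, 'cx': 256.51673515703584, 'cy': 190.78228891031551, 'camera_from_world': array([[ 0.02253698, -0.99973858, -0.00385539,  0.06339602],
       [ 0.98307229,  0.02145957,  0.18195703, -0.48063209],
       [-0.18182673, -0.00789089,  0.98329892, -1.46735777],
       [ 0.        ,  0.        ,  0.        ,  1.        ]])}
{'time_s': 0.1, 'q': array([-1.34051432e+00,  5.28359639e-01,  1.43375670e+00,  3.72279942e-05,
        1.18141294e+00, -1.78488672e-01]), 'joint_velocities': array([ 4.01402415e-05, -1.37186526e-03, -3.59449824e-03,  2.47283910e-04,
        1.76620487e-04, -1.29911629e-03]), 'joint_efforts': array([-4.78859656e-04, -4.43305707e+01, -1.78585732e+01, -2.49650266e-04,
        3.91345908e-03,  8.55627462e-06]), 'tool_pos': array([ 0.24832189, -0.57285996,  0.23044537]), 'eef_rot': array([-9.68431478e-04,  9.79186903e-01,  2.02958299e-01, -7.86521557e-06]), 'contact_force': array([-0.14454893,  0.97202407,  0.30939996]), 'moment': array([-0.00904179, -0.04429462, -0.0124678 ]), 'gripper_force': 0.0, 'width': 0.9974759157651027}
```

```bash
ls; python3 -c "
import cv2
for n in('scene','top'):
    i=cv2.imread(f'pics/{n}0.png');cv2.imwrite(f'pics/{n}0b.png',cv2.resize(i,(800,600),interpolation=cv2.INTER_CUBIC))"
```

```text
pics
```

View pics/scene0b.png

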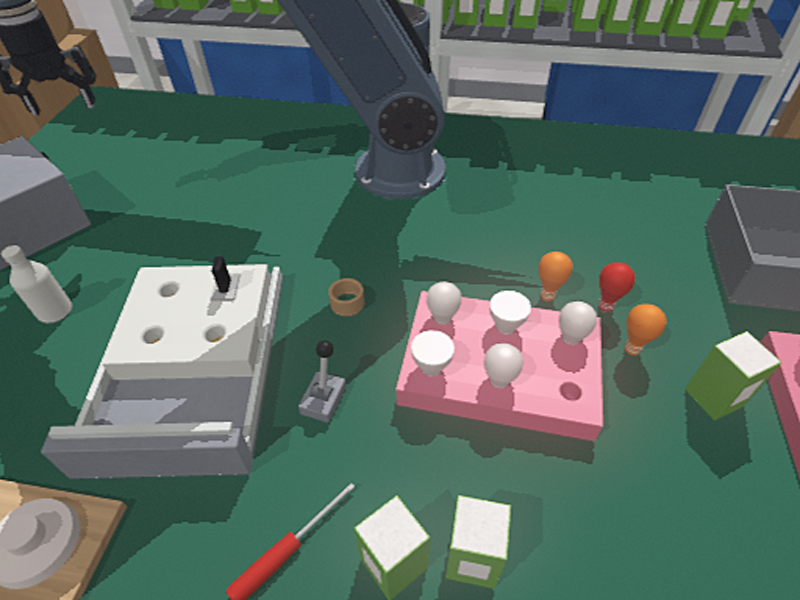

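View pics/top0b.png

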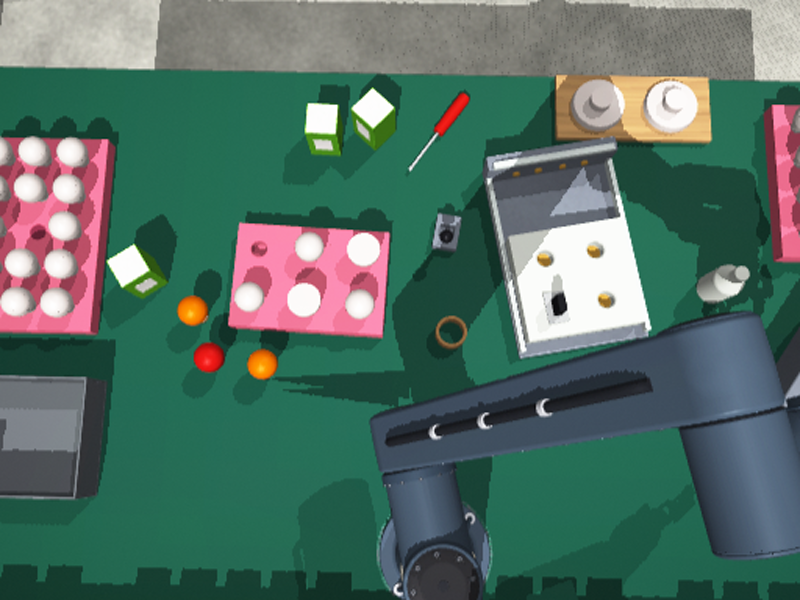

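Scene view (800-px scale): round-topped white bulbs at (444,302), (577,322) and (503,364). The spots show flat faces at (510,312) and (432,352), and the empty pocket is at (570,391). The orange and red bulbs at (555,272), (617,283) and (645,325) stand outside the foam and are decoys. In the top view the bulbs are (248,297), (360,304) and (309,247). Next I'll segment and measure.

```bash
cat > h.py <<'E'
import numpy as np, cv2
from station import *
C={n:camera_info(n) for n in("scene","top")}
def K(n):
    c=C[n]; f=192/np.tan(np.radians(c["fovy"]/2)); return f,c["cx"],c["cy"]
def proj(n,P):
    P=np.atleast_2d(P).astype(float); T=C[n]["camera_from_world"]; q=P@T[:3,:3].T+T[:3,3]; f,cx,cy=K(n)
    return np.c_[cx+f*q[:,0]/-q[:,2], cy+f*q[:,1]/q[:,2]]
def ray(n,uv):
    T=C[n]["camera_from_world"]; f,cx,cy=K(n)
    d=np.array([(uv[0]-cx)/f,-(uv[1]-cy)/f,-1])
    return -T[:3,:3].T@T[:3,3], T[:3,:3].T@d
def onz(n,uv,z):
    o,d=ray(n,uv); return o+d*(z-o[2])/d[2]
def tri(a,b):
    (o1,d1),(o2,d2)=ray("scene",a),ray("top",b)
    s=np.linalg.lstsq(np.c_[d1,-d2],o2-o1,rcond=None)[0]; p,q=o1+d1*s[0],o2+d2*s[1]
    return (p+q)/2,np.linalg.norm(p-q)
E
python3 - <<'E'
from h import *
for n,box in(("top",(140,135,255,220)),("scene",(250,170,395,285))):
    im=cv2.imread(f"pics/{n}0.png"); hsv=cv2.cvtColor(im,cv2.COLOR_BGR2HSV)
    x0,y0,x1,y1=box
    m=((hsv[...,1]<40)&(hsv[...,2]>100)).astype(np.uint8)
    k=np.zeros_like(m);k[y0:y1,x0:x1]=m[y0:y1,x0:x1]
    N,L,S,c=cv2.connectedComponentsWithStats(k)
    for i in range(1,N):
        if S[i,4]>40: print(n,S[i],c[i].round(2), onz(n,c[i],.087).round(4))
# crops
t=cv2.imread("pics/top0.png")
a=cv2.resize(t[130:225,140:260],None,fx=4,fy=4,interpolation=cv2.INTER_CUBIC)
b=cv2.resize(t[85:235,275:425],None,fx=4,fy=4,interpolation=cv2.INTER_CUBIC)
s=cv2.imread("pics/scene0.png")
c=cv2.resize(s[160:290,245:395],None,fx=4,fy=4,interpolation=cv2.INTER_CUBIC)
d=cv2.resize(s[155:310,25:235],None,fx=3.8,fy=3.8,interpolation=cv2.INTER_CUBIC)
cv2.imwrite("pics/c_top.png",b);cv2.imwrite("pics/c_foam.png",c);cv2.imwrite("pics/c_car.png",d)
E
```

```text
top [189 149  18  18 258] [197.48 157.45] [0.569  0.2532 0.087 ]
top [222 149  21  21 350] [232.23 159.25] [0.5657 0.1487 0.087 ]
top [150 181  19  18 269] [159.08 189.55] [0.4686 0.3628 0.087 ]
top [184 181  21  22 359] [194.05 191.43] [0.4652 0.2588 0.087 ]
top [221 185  18  19 262] [229.71 194.2 ] [0.4592 0.1528 0.087 ]
scene [273 180  23  27 445] [283.64 192.26] [0.4628 0.1514 0.087 ]
scene [313 186  29  28 551] [325.75 198.12] [0.4655 0.2563 0.087 ]
scene [358 193  24  27 500] [368.84 205.06] [0.4712 0.3599 0.087 ]
scene [263 211  28  30 599] [276.33 224.44] [0.565  0.1466 0.087 ]
scene [310 220  24  28 518] [321.5  232.64] [0.5713 0.2511 0.087 ]
scene [385 225   4  34  52] [386.87 241.  ] [0.5705 0.3954 0.087 ]
```

View pics/c_foam.png

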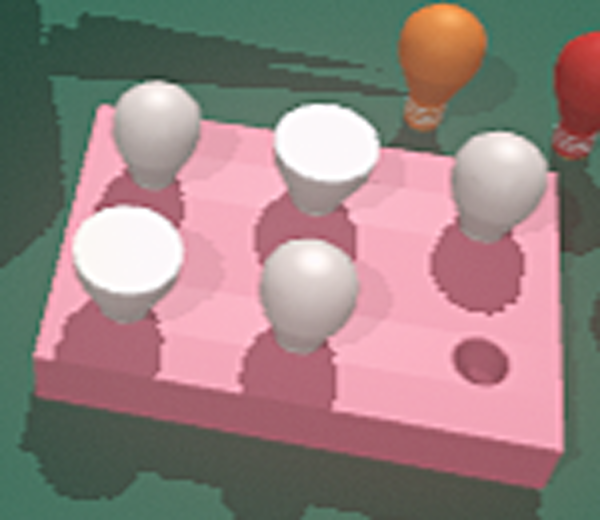

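View pics/c_top.png

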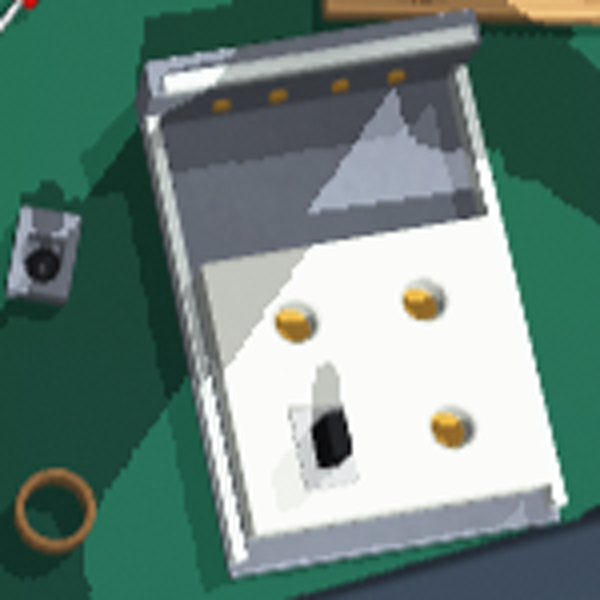

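View pics/c_car.png

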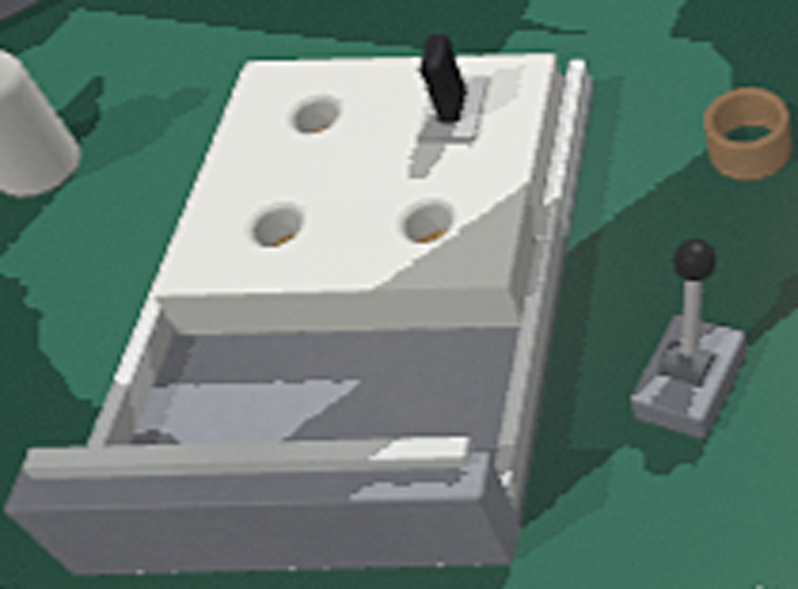

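The crops confirm the bulbs: round tops (crop_foam (157,130), (500,180), (308,288)) are white, and the flat spots are at (327,140) and (128,250). The pockets, grip and switch are clearly visible. Now I'll compute the poses.

Run:
```python
from h import *
np.set_printoptions(suppress=True,precision=4)
T=lambda x,y:np.array([275+(x+.5)/4-.5,85+(y+.5)/4-.5])
S=lambda x,y:np.array([25+(x+.5)/3.8-.5,155+(y+.5)/3.8-.5])
f={"p0":(S(428,222),T(297,322),.059),"p1":(S(278,226),T(424,300),.059),"p2":(S(317,116),T(453,427),.059),
"nl":(S(555,55),T(250,535),.059),"nr":(S(247,62),T(553,488),.059),"fl":(S(512,291),T(203,265),.059),
"griptop":(S(438,40),T(330,427),.119),"ball":(S(694,260),T(42,264),.092)}
for k,(s,t,z) in f.items():
    p,e=tri(s,t); print(k,"scene",onz("scene",s,z)[:2],"top",onz("top",t,z)[:2],"tri",p,round(e,4))
# automatic: ball, grip and holes
for n,box in(("top",(275,140,300,160)),("top",(345,180,370,205)),("scene",(200,215,215,230)),("scene",(130,160,152,192))):
    im=cv2.imread(f"pics/{n}0.png").max(2); x0,y0,x1,y1=box
    m=np.zeros_like(im);m[y0:y1,x0:x1]=im[y0:y1,x0:x1]<50
    N,L,St,c=cv2.connectedComponentsWithStats(m)
    for i in range(1,N):
        if St[i,4]>15: print(n,St[i],c[i],onz(n,c[i],.094),onz(n,c[i],.095))
im=cv2.imread("pics/top0.png").astype(int)
for k in("p0","p1","p2"):
    t=f[k][1]; x0,y0=(t-9).astype(int); w=im[y0:y0+19,x0:x0+19].min(2)<205
    N,L,St,c=cv2.connectedComponentsWithStats(w.astype(np.uint8)); i=L[9,9] or 1+np.argmax(St[1:,4])
    u=c[i]+[x0,y0]; print(k,St[i],u,onz("top",u,.059))
for z in(.02,.035):
  a=[onz("top",T(*q),z) for q in((36,301),(52,210))]; d=a[1]-a[0]; print("switch yaw",np.arctan2(d[1],d[0]),np.linalg.norm(d))
for n,uv in(("left edge",((203,265),(250,535))),("far edge",((203,265),(470,219))),("near edge",((250,535),(553,488)))):
  a=[onz("top",T(*q),.059) for q in uv]; d=a[1]-a[0]; print(n,np.arctan2(d[1],d[0]),np.linalg.norm(d))
```

```text
p0 scene [ 0.5657 -0.204 ] top [ 0.562  -0.2057] tri [ 0.5629 -0.2063  0.0551] 0.0001
p1 scene [ 0.5849 -0.3011] top [ 0.5814 -0.3027] tri [ 0.5824 -0.3037  0.0552] 0.0001
p2 scene [ 0.4877 -0.3197] top [ 0.4832 -0.3223] tri [ 0.484  -0.3233  0.0544] 0.0004
nl scene [ 0.402  -0.1724] top [ 0.3978 -0.1687] tri [ 0.399  -0.1715  0.0561] 0.0048
nr scene [ 0.445  -0.3954] top [ 0.4383 -0.396 ] tri [ 0.4398 -0.3989  0.0533] 0.0024
fl scene [ 0.6097 -0.1296] top [ 0.6053 -0.1342] tri [ 0.6063 -0.1337  0.0533] 0.0028
griptop scene [ 0.4572 -0.2248] top [ 0.4699 -0.2177] tri [ 0.4681 -0.2163  0.1306] 0.0017
ball scene [ 0.5907 -0.0119] top [ 0.5945 -0.0093] tri [ 0.5936 -0.0098  0.0963] 0.0015
top [282 147   8   8  49] [285.3878 150.6531] [ 0.5939 -0.01    0.094 ] [ 0.5936 -0.0099  0.095 ]
top [353 188  10  14  96] [357.4479 194.6146] [ 0.4649 -0.2235  0.094 ] [ 0.4647 -0.2233  0.095 ]
scene [203 220  10   9  58] [207.5    224.5517] [ 0.5962 -0.0096  0.094 ] [ 0.5968 -0.0093  0.095 ]
scene [136 164  12  23 157] [141.4841 175.9618] [ 0.4716 -0.2214  0.094 ] [ 0.4724 -0.2208  0.095 ]
p0 [ 4  5 12 10 90] [348.6111 165.3667] [ 0.5612 -0.2049  0.059 ]
p1 [ 4  5 12 10 88] [380.7614 159.9205] [ 0.5804 -0.3031  0.059 ]
p2 [ 4  5 12 10 93] [387.7419 191.6882] [ 0.4822 -0.3219  0.059 ]
switch yaw -0.15636966278405895 0.07522506790086847
switch yaw -0.15636966278405912 0.0744780711593085
left edge -2.976791549261651 0.2103570821359555
far edge -1.3739238575643757 0.20932153606648682
near edge -1.3944567391685532 0.23080667210485745
```

drive_tool([
  {"az":7.8,"claw":100},
  {"az":7.8},
  {"az":7.83},
  {"tx":0.015,"ty":-0.05},
  {"tx":0.015,"ty":-0.05},
  {"tx":0.015,"ty":-0.05},
  {"tx":0.015,"ty":-0.05},
  {"tx":0.015,"ty":-0.05},
  {"tx":0.015,"ty":-0.05},
  {"tx":0.015,"ty":-0.05},
  {"tx":0.015,"ty":-0.05},
  {"tx":0.015,"ty":-0.05},
  {"tx":0.015,"ty":-0.05},
  {"tx":0.015,"ty":-0.05},
  {"tx":0.015,"ty":-0.05},
  {"tx":0.015,"ty":-0.05},
  {"tx":0.015,"ty":-0.05},
  {"tx":0.001,"ty":-0.025},
], squeeze=30)

```text
invalid input at $.deltas[0]: expected keys claw, tx, ty, tz, ax, ay, az
```

drive_tool([
  {"claw":100,"tx":0,"ty":0,"tz":0,"ax":0,"ay":0,"az":7.8},
  {"claw":100,"tx":0,"ty":0,"tz":0,"ax":0,"ay":0,"az":7.8},
  {"claw":100,"tx":0,"ty":0,"tz":0,"ax":0,"ay":0,"az":7.83},
  {"claw":100,"tx":0.017,"ty":-0.058,"tz":0,"ax":0,"ay":0,"az":0},
  {"claw":100,"tx":0.017,"ty":-0.058,"tz":0,"ax":0,"ay":0,"az":0},
  {"claw":100,"tx":0.017,"ty":-0.058,"tz":0,"ax":0,"ay":0,"az":0},
  {"claw":100,"tx":0.017,"ty":-0.058,"tz":0,"ax":0,"ay":0,"az":0},
  {"claw":100,"tx":0.017,"ty":-0.058,"tz":0,"ax":0,"ay":0,"az":0},
  {"claw":100,"tx":0.017,"ty":-0.058,"tz":0,"ax":0,"ay":0,"az":0},
  {"claw":100,"tx":0.017,"ty":-0.058,"tz":0,"ax":0,"ay":0,"az":0},
  {"claw":100,"tx":0.017,"ty":-0.058,"tz":0,"ax":0,"ay":0,"az":0},
  {"claw":100,"tx":0.017,"ty":-0.058,"tz":0,"ax":0,"ay":0,"az":0},
  {"claw":100,"tx":0.017,"ty":-0.058,"tz":0,"ax":0,"ay":0,"az":0},
  {"claw":100,"tx":0.017,"ty":-0.058,"tz":0,"ax":0,"ay":0,"az":0},
  {"claw":100,"tx":0.017,"ty":-0.058,"tz":0,"ax":0,"ay":0,"az":0},
  {"claw":100,"tx":0.007,"ty":-0.029,"tz":0,"ax":0,"ay":0,"az":0},
  {"claw":100,"tx":0,"ty":0,"tz":0,"ax":0,"ay":0,"az":0},
], squeeze=30)

```text
time_s: 2.22
tool_pos: [0.4595, 0.1533, 0.231]
eef_rot: [-0.0, 1.0, 0.002, -0.0]
contact_force: [-0.5, 0.0, 0.8]
width: 1.0
gripper_force: 0.0
```

drive_tool([
  {"claw":100,"tx":-0.0005,"ty":0.001,"tz":0.05,"ax":0,"ay":0,"az":0},
  {"claw":100,"tx":0,"ty":0,"tz":0.05,"ax":0,"ay":0,"az":0},
  {"claw":100,"tx":0,"ty":0,"tz":0.04,"ax":0,"ay":0,"az":0},
  {"claw":100,"tx":0,"ty":0,"tz":0.019,"ax":0,"ay":0,"az":0},
  {"claw":100,"tx":0,"ty":0,"tz":0.01,"ax":0,"ay":0,"az":0},
  {"claw":55,"tx":0,"ty":0,"tz":0,"ax":0,"ay":0,"az":0},
  {"claw":50,"tx":0,"ty":0,"tz":0,"ax":0,"ay":0,"az":0},
  {"claw":50,"tx":0,"ty":0,"tz":0,"ax":0,"ay":0,"az":0},
  {"claw":50,"tx":0,"ty":0,"tz":0,"ax":0,"ay":0,"az":0},
  {"claw":50,"tx":0,"ty":0,"tz":0,"ax":0,"ay":0,"az":0},
], squeeze=30)

```text
time_s: 3.48
tool_pos: [0.4599, 0.1505, 0.0632]
eef_rot: [0.0, 1.0, 0.0, 0.001]
contact_force: [-0.0, -0.2, 6.4]
width: 0.642
gripper_force: 32.2
```

Run:
```python
from h import *
im=read_camera("scene"); print(sense()["contact_force"],sense()["width"])
cv2.imwrite("pics/g1.png",cv2.resize(im[110:300,230:400],None,fx=3,fy=3)[:,:,::-1])
```

```text
[ 0.25021628 -1.3540214   6.17416849] 0.6428262824983315
```

View pics/g1.png

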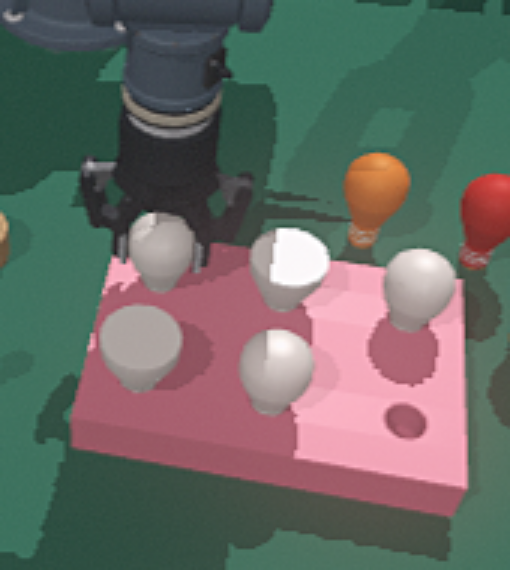

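drive_tool([
  {"claw":50,"tx":0,"ty":0,"tz":-0.005,"ax":0,"ay":0,"az":0},
  {"claw":50,"tx":0,"ty":0,"tz":-0.015,"ax":0,"ay":0,"az":0},
  {"claw":50,"tx":0,"ty":0,"tz":-0.02,"ax":0,"ay":0,"az":0},
  {"claw":50,"tx":0,"ty":0,"tz":-0.03,"ax":0,"ay":0,"az":0},
  {"claw":50,"tx":0,"ty":0,"tz":-0.04,"ax":0,"ay":0,"az":0},
  {"claw":50,"tx":0,"ty":0,"tz":-0.04,"ax":0,"ay":0,"az":0},
  {"claw":50,"tx":0,"ty":0,"tz":0,"ax":0,"ay":0,"az":0},
], squeeze=30)

```text
time_s: 4.4
tool_pos: [0.461, 0.1509, 0.2159]
eef_rot: [-0.0, 1.0, 0.0, 0.004]
contact_force: [-0.2, 0.5, -1.2]
width: 0.64
gripper_force: 32.0
```

Run:
```python
from h import *
im=read_camera("scene"); t=read_camera("top")
cv2.imwrite("pics/g2.png",np.hstack([cv2.resize(im[50:240,220:350],None,fx=3,fy=3),cv2.resize(t[130:260,170:300],(390,570))])[:,:,::-1])
print(proj("scene",[.4595,.152,.231-.05]), sense()["tool_pos"])
```

```text
[[285.91824399 164.32950713]] [0.45856568 0.15056997 0.21277454]
```

View pics/g2.png

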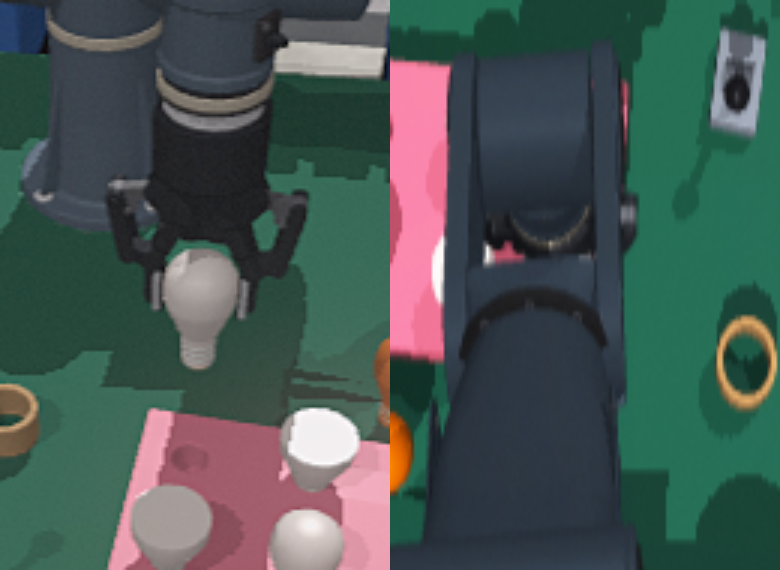

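The bulb is held upright: globe at native (286.7,145.3), cap bottom at (285.7,172). I'll check its offset in the tool.

Run:
```python
from h import *
for z in(.231,.235,.239,.243): print(z,onz("scene",(286.7,145.3),z).round(4),onz("scene",(285.7,172),z-.072).round(4))
```

```text
0.231 [0.4506 0.1502 0.231 ] [0.4625 0.153  0.159 ]
0.235 [0.4553 0.1505 0.235 ] [0.4665 0.1532 0.163 ]
0.239 [0.4599 0.1508 0.239 ] [0.4705 0.1535 0.167 ]
0.243 [0.4646 0.1511 0.243 ] [0.4745 0.1537 0.171 ]
```

drive_tool([
  {"claw":50,"tx":0.006,"ty":0.025,"tz":0,"ax":0,"ay":0,"az":0},
  {"claw":50,"tx":0.014,"ty":0.05,"tz":0,"ax":0,"ay":0,"az":0},
  {"claw":50,"tx":0.014,"ty":0.05,"tz":0,"ax":0,"ay":0,"az":0},
  {"claw":50,"tx":0.014,"ty":0.05,"tz":0,"ax":0,"ay":0,"az":0},
  {"claw":50,"tx":0.014,"ty":0.05,"tz":0,"ax":0,"ay":0,"az":0},
  {"claw":50,"tx":0.014,"ty":0.05,"tz":0,"ax":0,"ay":0,"az":0},
  {"claw":50,"tx":0.014,"ty":0.05,"tz":0,"ax":0,"ay":0,"az":0},
  {"claw":50,"tx":0.014,"ty":0.05,"tz":0,"ax":0,"ay":0,"az":0},
  {"claw":50,"tx":0.014,"ty":0.05,"tz":0,"ax":0,"ay":0,"az":0},
  {"claw":50,"tx":0.0065,"ty":0.0275,"tz":0,"ax":0,"ay":0,"az":0},
  {"claw":50,"tx":0,"ty":0,"tz":0.04,"ax":0,"ay":0,"az":0},
  {"claw":50,"tx":0,"ty":0,"tz":0.035,"ax":0,"ay":0,"az":0},
  {"claw":50,"tx":0,"ty":0,"tz":0.015,"ax":0,"ay":0,"az":0},
  {"claw":50,"tx":0,"ty":0,"tz":0,"ax":0,"ay":0,"az":0},
], squeeze=30)

```text
time_s: 6.25
tool_pos: [0.5824, -0.3011, 0.1202]
eef_rot: [-0.001, 1.0, -0.0, -0.002]
contact_force: [0.2, -0.8, -0.8]
width: 0.641
gripper_force: 32.1
```

Run:
```python
from h import *
im=read_camera("scene"); s=sense(); print(s["tool_pos"],s["contact_force"],s["width"])
a=cv2.resize(im[120:270,40:240],None,fx=4,fy=4,interpolation=cv2.INTER_CUBIC)
tp=s["tool_pos"]
for p in(tp+[0,0,-.0455],tp+[0,0,.026],[.583,-.302,.059]):
    u=proj("scene",p)[0]; print(p,u); cv2.circle(a,tuple(int(v) for v in (u-[40,120]+.5)*4),2,(255,0,0),-1)
cv2.imwrite("pics/g3.png",a[:,:,::-1])
```

```text
[ 0.58347608 -0.30185378  0.1218843 ] [ 0.13070787 -0.45814836 -0.82776836] 0.644442105030588
[ 0.58347608 -0.30185378  0.0763843 ] [ 95.3255725  209.27492867]
[ 0.58347608 -0.30185378  0.1478843 ] [ 84.44300367 189.94260575]
[0.583, -0.302, 0.059] [ 97.80650022 213.46770548]
```

View pics/g3.png

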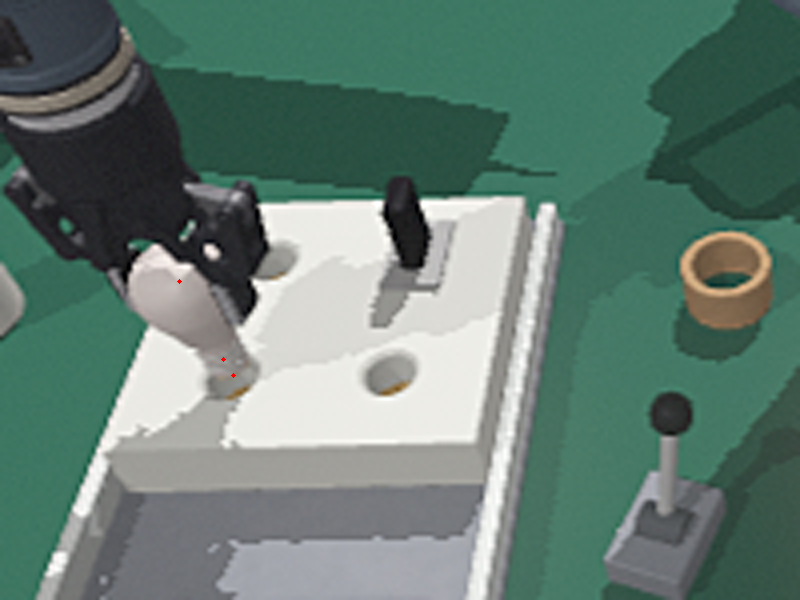

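drive_tool([
  {"claw":50,"tx":0,"ty":0,"tz":0.015,"ax":0,"ay":0,"az":0},
  {"claw":50,"tx":0,"ty":0,"tz":0.012,"ax":0,"ay":0,"az":0},
  {"claw":50,"tx":0,"ty":0,"tz":0.008,"ax":0,"ay":0,"az":0},
  {"claw":50,"tx":0,"ty":0,"tz":0.005,"ax":0,"ay":0,"az":0},
  {"claw":50,"tx":0,"ty":0,"tz":0.003,"ax":0,"ay":0,"az":0},
  {"claw":50,"tx":0,"ty":0,"tz":0,"ax":0,"ay":0,"az":0},
], squeeze=30)

```text
time_s: 7.05
tool_pos: [0.5835, -0.3021, 0.0792]
eef_rot: [0.0, 1.0, -0.0, -0.0]
contact_force: [-0.3, -0.9, -0.9]
width: 0.641
gripper_force: 32.1
```

drive_tool([
  {"claw":50,"tx":0,"ty":0,"tz":0.0015,"ax":0,"ay":0,"az":0},
  {"claw":60,"tx":0,"ty":0,"tz":0,"ax":0,"ay":0,"az":0},
  {"claw":75,"tx":0,"ty":0,"tz":0,"ax":0,"ay":0,"az":0},
  {"claw":90,"tx":0,"ty":0,"tz":0,"ax":0,"ay":0,"az":0},
  {"claw":90,"tx":0,"ty":0,"tz":0,"ax":0,"ay":0,"az":0},
  {"claw":90,"tx":0,"ty":0,"tz":-0.02,"ax":0,"ay":0,"az":0},
  {"claw":90,"tx":0,"ty":0,"tz":-0.04,"ax":0,"ay":0,"az":0},
  {"claw":90,"tx":0,"ty":0,"tz":-0.05,"ax":0,"ay":0,"az":0},
  {"claw":90,"tx":0,"ty":0,"tz":-0.03,"ax":0,"ay":0,"az":0},
  {"claw":90,"tx":0,"ty":0,"tz":0,"ax":0,"ay":0,"az":0},
], squeeze=30)

```text
time_s: 8.3
tool_pos: [0.5854, -0.3033, 0.2228]
eef_rot: [0.003, 1.0, 0.0, 0.004]
contact_force: [0.3, -0.1, -0.7]
width: 0.9
gripper_force: 0.0
```

Run:
```python
from h import *
im=read_camera("scene"); s=sense(); print(s["tool_pos"],s["contact_force"])
cv2.imwrite("pics/s4.png",im[:,:,::-1])
hsv=cv2.cvtColor(im,cv2.COLOR_RGB2HSV)
# seated bulb: crop as text check via predicted globe patch
print(proj("scene",[.583,-.302,.101]))
cv2.imwrite("pics/g4.png",cv2.resize(im[120:270,40:240],None,fx=3,fy=3)[:,:,::-1])
```

```text
[ 0.58415077 -0.30243289  0.22030127] [ 0.02500655  0.61465234 -0.15066475]
[[ 91.76998969 202.73627017]]
```

View pics/g4.png

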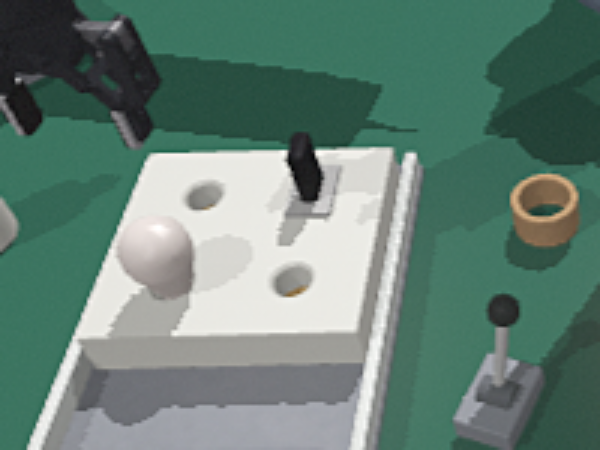

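The first bulb is seated upright in pocket 1, at (157,250) in the crop. Next is bulb A.

drive_tool([
  {"claw":100,"tx":-0.001,"ty":-0.03,"tz":0,"ax":0,"ay":0,"az":0},
  {"claw":100,"tx":-0.0015,"ty":-0.055,"tz":0,"ax":0,"ay":0,"az":0},
  {"claw":100,"tx":-0.0015,"ty":-0.055,"tz":0,"ax":0,"ay":0,"az":0},
  {"claw":100,"tx":-0.0015,"ty":-0.055,"tz":0,"ax":0,"ay":0,"az":0},
  {"claw":100,"tx":-0.0015,"ty":-0.055,"tz":0,"ax":0,"ay":0,"az":0},
  {"claw":100,"tx":-0.0015,"ty":-0.055,"tz":0,"ax":0,"ay":0,"az":0},
  {"claw":100,"tx":-0.0015,"ty":-0.055,"tz":0,"ax":0,"ay":0,"az":0},
  {"claw":100,"tx":-0.0015,"ty":-0.055,"tz":0,"ax":0,"ay":0,"az":0},
  {"claw":100,"tx":-0.0015,"ty":-0.055,"tz":0,"ax":0,"ay":0,"az":0},
  {"claw":100,"tx":-0.0015,"ty":-0.055,"tz":0,"ax":0,"ay":0,"az":0},
  {"claw":100,"tx":-0.0007,"ty":-0.029,"tz":0,"ax":0,"ay":0,"az":0},
  {"claw":100,"tx":0,"ty":0,"tz":0.03,"ax":0,"ay":0,"az":0},
  {"claw":100,"tx":0,"ty":0,"tz":0.03,"ax":0,"ay":0,"az":0},
  {"claw":100,"tx":0,"ty":0,"tz":0,"ax":0,"ay":0,"az":0},
], squeeze=30)

```text
time_s: 10.1
tool_pos: [0.5653, 0.2514, 0.1542]
eef_rot: [0.001, 1.0, 0.0, -0.004]
contact_force: [-0.5, 1.0, -0.3]
width: 1.004
gripper_force: 0.0
```

drive_tool([
  {"claw":100,"tx":0,"ty":0,"tz":0.04,"ax":0,"ay":0,"az":0},
  {"claw":100,"tx":0,"ty":0,"tz":0.035,"ax":0,"ay":0,"az":0},
  {"claw":100,"tx":0,"ty":0,"tz":0.015,"ax":0,"ay":0,"az":0},
  {"claw":100,"tx":0,"ty":0,"tz":0.007,"ax":0,"ay":0,"az":0},
  {"claw":100,"tx":0,"ty":0,"tz":0,"ax":0,"ay":0,"az":0},
], squeeze=30)

```text
time_s: 10.72
tool_pos: [0.569, 0.2521, 0.0615]
eef_rot: [-0.0, 1.0, -0.0, 0.001]
contact_force: [-0.4, -0.6, 0.8]
width: 1.0
gripper_force: 0.0
```

drive_tool([
  {"claw":55,"tx":0,"ty":0,"tz":-0.001,"ax":0,"ay":0,"az":0},
  {"claw":50,"tx":0,"ty":0,"tz":0,"ax":0,"ay":0,"az":0},
  {"claw":50,"tx":0,"ty":0,"tz":0,"ax":0,"ay":0,"az":0},
  {"claw":50,"tx":0,"ty":0,"tz":0,"ax":0,"ay":0,"az":0},
  {"claw":50,"tx":0,"ty":0,"tz":0,"ax":0,"ay":0,"az":0},
  {"claw":50,"tx":0,"ty":0,"tz":-0.005,"ax":0,"ay":0,"az":0},
  {"claw":50,"tx":0,"ty":0,"tz":-0.015,"ax":0,"ay":0,"az":0},
  {"claw":50,"tx":0,"ty":0,"tz":-0.02,"ax":0,"ay":0,"az":0},
  {"claw":50,"tx":0,"ty":0,"tz":-0.03,"ax":0,"ay":0,"az":0},
  {"claw":50,"tx":0,"ty":0,"tz":-0.04,"ax":0,"ay":0,"az":0},
  {"claw":50,"tx":0,"ty":0,"tz":-0.04,"ax":0,"ay":0,"az":0},
  {"claw":50,"tx":0,"ty":0,"tz":0,"ax":0,"ay":0,"az":0},
  {"claw":50,"tx":0,"ty":0,"tz":0,"ax":0,"ay":0,"az":0},
], squeeze=30)

```text
time_s: 12.35
tool_pos: [0.5675, 0.2518, 0.2116]
eef_rot: [0.0, 1.0, -0.0, -0.001]
contact_force: [0.3, -0.2, -1.8]
width: 0.649
gripper_force: 32.0
```

drive_tool([
  {"claw":50,"tx":0,"ty":0.028,"tz":0,"ax":0,"ay":0,"az":0},
  {"claw":50,"tx":0,"ty":0.05,"tz":0,"ax":0,"ay":0,"az":0},
  {"claw":50,"tx":-0.001,"ty":0.05,"tz":0,"ax":0,"ay":0,"az":0},
  {"claw":50,"tx":-0.001,"ty":0.05,"tz":0,"ax":0,"ay":0,"az":0},
  {"claw":50,"tx":-0.001,"ty":0.05,"tz":0,"ax":0,"ay":0,"az":0},
  {"claw":50,"tx":-0.001,"ty":0.05,"tz":0,"ax":0,"ay":0,"az":0},
  {"claw":50,"tx":-0.001,"ty":0.05,"tz":0,"ax":0,"ay":0,"az":0},
  {"claw":50,"tx":0,"ty":0.05,"tz":0,"ax":0,"ay":0,"az":0},
  {"claw":50,"tx":0,"ty":0.05,"tz":0,"ax":0,"ay":0,"az":0},
  {"claw":50,"tx":0,"ty":0.028,"tz":0,"ax":0,"ay":0,"az":0},
  {"claw":50,"tx":0,"ty":0,"tz":0.04,"ax":0,"ay":0,"az":0},
  {"claw":50,"tx":0,"ty":0,"tz":0.03,"ax":0,"ay":0,"az":0},
  {"claw":50,"tx":0,"ty":0,"tz":0.018,"ax":0,"ay":0,"az":0},
  {"claw":50,"tx":0,"ty":0,"tz":0,"ax":0,"ay":0,"az":0},
  {"claw":50,"tx":0,"ty":0,"tz":0,"ax":0,"ay":0,"az":0},
], squeeze=30)

```text
time_s: 14.22
tool_pos: [0.5632, -0.2039, 0.1236]
eef_rot: [-0.0, 1.0, -0.0, -0.0]
contact_force: [0.8, -0.3, -0.7]
width: 0.646
gripper_force: 32.2
```

drive_tool([
  {"claw":50,"tx":0.0005,"ty":0.0006,"tz":0.015,"ax":0,"ay":0,"az":0},
  {"claw":50,"tx":0,"ty":0,"tz":0.012,"ax":0,"ay":0,"az":0},
  {"claw":50,"tx":0,"ty":0,"tz":0.009,"ax":0,"ay":0,"az":0},
  {"claw":50,"tx":0,"ty":0,"tz":0.005,"ax":0,"ay":0,"az":0},
  {"claw":50,"tx":0,"ty":0,"tz":0.0035,"ax":0,"ay":0,"az":0},
  {"claw":50,"tx":0,"ty":0,"tz":0,"ax":0,"ay":0,"az":0},
], squeeze=30)

```text
time_s: 14.98
tool_pos: [0.5638, -0.2046, 0.0792]
eef_rot: [-0.0, 1.0, -0.0, -0.0]
contact_force: [-1.0, -0.3, -0.8]
width: 0.638
gripper_force: 32.2
```

drive_tool([
  {"claw":50,"tx":0,"ty":0,"tz":0.0015,"ax":0,"ay":0,"az":0},
  {"claw":60,"tx":0,"ty":0,"tz":0,"ax":0,"ay":0,"az":0},
  {"claw":75,"tx":0,"ty":0,"tz":0,"ax":0,"ay":0,"az":0},
  {"claw":90,"tx":0,"ty":0,"tz":0,"ax":0,"ay":0,"az":0},
  {"claw":90,"tx":0,"ty":0,"tz":0,"ax":0,"ay":0,"az":0},
  {"claw":90,"tx":0,"ty":0,"tz":-0.02,"ax":0,"ay":0,"az":0},
  {"claw":90,"tx":0,"ty":0,"tz":-0.04,"ax":0,"ay":0,"az":0},
  {"claw":90,"tx":0,"ty":0,"tz":-0.05,"ax":0,"ay":0,"az":0},
  {"claw":90,"tx":0,"ty":0,"tz":-0.03,"ax":0,"ay":0,"az":0},
  {"claw":90,"tx":0,"ty":0,"tz":0,"ax":0,"ay":0,"az":0},
], squeeze=30)

```text
time_s: 16.23
tool_pos: [0.5654, -0.2055, 0.2209]
eef_rot: [0.002, 1.0, 0.0, 0.003]
contact_force: [0.1, -0.0, -0.2]
width: 0.901
gripper_force: 0.0
```

Run:
```python
from h import *
im=read_camera("scene"); s=sense(); print(s["tool_pos"],s["contact_force"])
cv2.imwrite("pics/s5.png",im[:,:,::-1]); g=im.astype(int)
old=cv2.imread("pics/s4.png")[:,:,::-1].astype(int)
d=(abs(g-old).max(2)>25).astype(np.uint8)
u=proj("scene",[.5637,-.2045,.101])[0]; print("globe0 pred",u, g[int(u[1]),int(u[0])])
x,y=u.astype(int); k=np.zeros_like(d); k[y-25:y+30,x-25:x+25]=d[y-25:y+30,x-25:x+25]
N,L,S,c=cv2.connectedComponentsWithStats(k); print(S[1:],c[1:])
u=proj("scene",[.583,-.302,.101])[0];x,y=u.astype(int);print("globe1 region change",d[y-14:y+14,x-14:x+14].mean())
```

```text
[ 0.56415449 -0.20480649  0.21879066] [-0.79777133  0.02645946 -0.24049884]
globe0 pred [132.82183113 201.64845961] [213 205 201]
[[117 191  29  40 686]] [[132.07142857 212.61078717]]
globe1 region change 0.0
```

drive_tool([
  {"claw":100,"tx":-0.005,"ty":-0.03,"tz":0,"ax":0,"ay":0,"az":0},
  {"claw":100,"tx":-0.0095,"ty":-0.056,"tz":0,"ax":0,"ay":0,"az":0},
  {"claw":100,"tx":-0.0095,"ty":-0.056,"tz":0,"ax":0,"ay":0,"az":0},
  {"claw":100,"tx":-0.0095,"ty":-0.056,"tz":0,"ax":0,"ay":0,"az":0},
  {"claw":100,"tx":-0.0095,"ty":-0.056,"tz":0,"ax":0,"ay":0,"az":0},
  {"claw":100,"tx":-0.0095,"ty":-0.056,"tz":0,"ax":0,"ay":0,"az":0},
  {"claw":100,"tx":-0.0095,"ty":-0.056,"tz":0,"ax":0,"ay":0,"az":0},
  {"claw":100,"tx":-0.0095,"ty":-0.056,"tz":0,"ax":0,"ay":0,"az":0},
  {"claw":100,"tx":-0.0095,"ty":-0.056,"tz":0,"ax":0,"ay":0,"az":0},
  {"claw":100,"tx":-0.0095,"ty":-0.056,"tz":0,"ax":0,"ay":0,"az":0},
  {"claw":100,"tx":-0.005,"ty":-0.031,"tz":0,"ax":0,"ay":0,"az":0},
  {"claw":100,"tx":0,"ty":0,"tz":0.04,"ax":0,"ay":0,"az":0},
  {"claw":100,"tx":0,"ty":0,"tz":0.03,"ax":0,"ay":0,"az":0},
  {"claw":100,"tx":0,"ty":0,"tz":0,"ax":0,"ay":0,"az":0},
  {"claw":100,"tx":0,"ty":0,"tz":0,"ax":0,"ay":0,"az":0},
], squeeze=30)

```text
time_s: 18.15
tool_pos: [0.4685, 0.3603, 0.1477]
eef_rot: [0.0, 1.0, -0.0, -0.0]
contact_force: [0.0, 0.6, -0.4]
width: 0.998
gripper_force: 0.0
```

drive_tool([
  {"claw":100,"tx":0,"ty":0,"tz":0.035,"ax":0,"ay":0,"az":0},
  {"claw":100,"tx":0,"ty":0,"tz":0.03,"ax":0,"ay":0,"az":0},
  {"claw":100,"tx":0,"ty":0,"tz":0.015,"ax":0,"ay":0,"az":0},
  {"claw":100,"tx":0,"ty":0,"tz":0.005,"ax":0,"ay":0,"az":0},
  {"claw":100,"tx":0,"ty":0,"tz":0,"ax":0,"ay":0,"az":0},
  {"claw":55,"tx":0,"ty":0,"tz":0,"ax":0,"ay":0,"az":0},
  {"claw":50,"tx":0,"ty":0,"tz":0,"ax":0,"ay":0,"az":0},
  {"claw":50,"tx":0,"ty":0,"tz":0,"ax":0,"ay":0,"az":0},
  {"claw":50,"tx":0,"ty":0,"tz":0,"ax":0,"ay":0,"az":0},
  {"claw":50,"tx":0,"ty":0,"tz":0,"ax":0,"ay":0,"az":0},
], squeeze=30)

```text
time_s: 19.4
tool_pos: [0.4691, 0.3608, 0.064]
eef_rot: [-0.0, 1.0, -0.0, 0.001]
contact_force: [0.1, -0.8, 6.0]
width: 0.643
gripper_force: 31.4
```

drive_tool([
  {"claw":50,"tx":0,"ty":0,"tz":-0.005,"ax":0,"ay":0,"az":0},
  {"claw":50,"tx":0,"ty":0,"tz":-0.015,"ax":0,"ay":0,"az":0},
  {"claw":50,"tx":0,"ty":0,"tz":-0.02,"ax":0,"ay":0,"az":0},
  {"claw":50,"tx":0,"ty":0,"tz":-0.03,"ax":0,"ay":0,"az":0},
  {"claw":50,"tx":0,"ty":0,"tz":-0.04,"ax":0,"ay":0,"az":0},
  {"claw":50,"tx":0,"ty":0,"tz":-0.04,"ax":0,"ay":0,"az":0},
  {"claw":50,"tx":0,"ty":0.028,"tz":0,"ax":0,"ay":0,"az":0},
  {"claw":50,"tx":0.0015,"ty":0.055,"tz":0,"ax":0,"ay":0,"az":0},
  {"claw":50,"tx":0.0015,"ty":0.055,"tz":0,"ax":0,"ay":0,"az":0},
  {"claw":50,"tx":0.0015,"ty":0.055,"tz":0,"ax":0,"ay":0,"az":0},
  {"claw":50,"tx":0.0015,"ty":0.055,"tz":0,"ax":0,"ay":0,"az":0},
  {"claw":50,"tx":0.0015,"ty":0.055,"tz":0,"ax":0,"ay":0,"az":0},
  {"claw":50,"tx":0.0015,"ty":0.055,"tz":0,"ax":0,"ay":0,"az":0},
  {"claw":50,"tx":0.0015,"ty":0.055,"tz":0,"ax":0,"ay":0,"az":0},
  {"claw":50,"tx":0.0015,"ty":0.055,"tz":0,"ax":0,"ay":0,"az":0},
  {"claw":50,"tx":0.0015,"ty":0.055,"tz":0,"ax":0,"ay":0,"az":0},
  {"claw":50,"tx":0.0015,"ty":0.055,"tz":0,"ax":0,"ay":0,"az":0},
  {"claw":50,"tx":0.0015,"ty":0.055,"tz":0,"ax":0,"ay":0,"az":0},
  {"claw":50,"tx":0,"ty":0.048,"tz":0,"ax":0,"ay":0,"az":0},
  {"claw":50,"tx":0,"ty":0,"tz":0,"ax":0,"ay":0,"az":0},
], squeeze=30)

```text
time_s: 21.9
tool_pos: [0.4849, -0.3247, 0.2135]
eef_rot: [0.001, 1.0, -0.002, 0.001]
contact_force: [-0.2, 0.4, -1.3]
width: 0.648
gripper_force: 32.2
```

drive_tool([
  {"claw":50,"tx":0,"ty":0,"tz":0.04,"ax":0,"ay":0,"az":0},
  {"claw":50,"tx":0,"ty":0,"tz":0.03,"ax":0,"ay":0,"az":0},
  {"claw":50,"tx":0,"ty":0,"tz":0.018,"ax":0,"ay":0,"az":0},
  {"claw":50,"tx":0,"ty":0,"tz":0,"ax":0,"ay":0,"az":0},
  {"claw":50,"tx":0,"ty":0,"tz":0,"ax":0,"ay":0,"az":0},
], squeeze=30)

```text
time_s: 22.52
tool_pos: [0.4853, -0.3203, 0.1258]
eef_rot: [0.0, 1.0, 0.0, 0.0]
contact_force: [1.1, 0.2, -1.1]
width: 0.643
gripper_force: 32.2
```

drive_tool([
  {"claw":50,"tx":0,"ty":0,"tz":0.016,"ax":0,"ay":0,"az":0},
  {"claw":50,"tx":0,"ty":0,"tz":0.012,"ax":0,"ay":0,"az":0},
  {"claw":50,"tx":0,"ty":0,"tz":0.009,"ax":0,"ay":0,"az":0},
  {"claw":50,"tx":0,"ty":0,"tz":0.005,"ax":0,"ay":0,"az":0},
  {"claw":50,"tx":0,"ty":0,"tz":0.0035,"ax":0,"ay":0,"az":0},
  {"claw":50,"tx":0,"ty":0,"tz":0,"ax":0,"ay":0,"az":0},
], squeeze=30)

```text
time_s: 23.28
tool_pos: [0.4849, -0.3208, 0.0792]
eef_rot: [0.0, 1.0, -0.0, 0.0]
contact_force: [-0.9, -0.4, 0.4]
width: 0.644
gripper_force: 32.2
```

drive_tool([
  {"claw":50,"tx":0,"ty":0,"tz":0.001,"ax":0,"ay":0,"az":0},
  {"claw":60,"tx":0,"ty":0,"tz":0,"ax":0,"ay":0,"az":0},
  {"claw":75,"tx":0,"ty":0,"tz":0,"ax":0,"ay":0,"az":0},
  {"claw":90,"tx":0,"ty":0,"tz":0,"ax":0,"ay":0,"az":0},
  {"claw":90,"tx":0,"ty":0,"tz":0,"ax":0,"ay":0,"az":0},
  {"claw":90,"tx":0,"ty":0,"tz":-0.02,"ax":0,"ay":0,"az":0},
  {"claw":90,"tx":0,"ty":0,"tz":-0.04,"ax":0,"ay":0,"az":0},
  {"claw":90,"tx":0,"ty":0,"tz":-0.05,"ax":0,"ay":0,"az":0},
  {"claw":90,"tx":0,"ty":0,"tz":-0.03,"ax":0,"ay":0,"az":0},
  {"claw":60,"tx":-0.009,"ty":-0.049,"tz":0,"ax":0,"ay":0,"az":0},
  {"claw":60,"tx":-0.009,"ty":-0.049,"tz":0,"ax":0,"ay":0,"az":0},
  {"claw":60,"tx":0,"ty":0,"tz":0,"ax":0,"ay":0,"az":-5.5},
  {"claw":60,"tx":0,"ty":0,"tz":0,"ax":0,"ay":0,"az":-5.4},
  {"claw":60,"tx":0,"ty":0,"tz":0,"ax":0,"ay":0,"az":0},
  {"claw":60,"tx":0,"ty":0,"tz":0,"ax":0,"ay":0,"az":0},
], squeeze=30)

```text
time_s: 25.15
tool_pos: [0.4668, -0.2227, 0.2183]
eef_rot: [0.0, 0.996, 0.094, 0.0]
contact_force: [0.3, 0.7, 0.6]
width: 0.6
gripper_force: 0.0
```

Run:
```python
from h import *
im=read_camera("scene"); s=sense(); print(s["tool_pos"],s["eef_rot"])
b=im[120:270,40:240]; cv2.imwrite("pics/g6.png",cv2.resize(b,(800,600),interpolation=cv2.INTER_CUBIC)[:,:,::-1])
```

```text
[ 0.46675151 -0.22270195  0.21827117] [-3.76829121e-05  9.95546621e-01  9.42704746e-02 -4.55197172e-05]
```

View pics/g6.png

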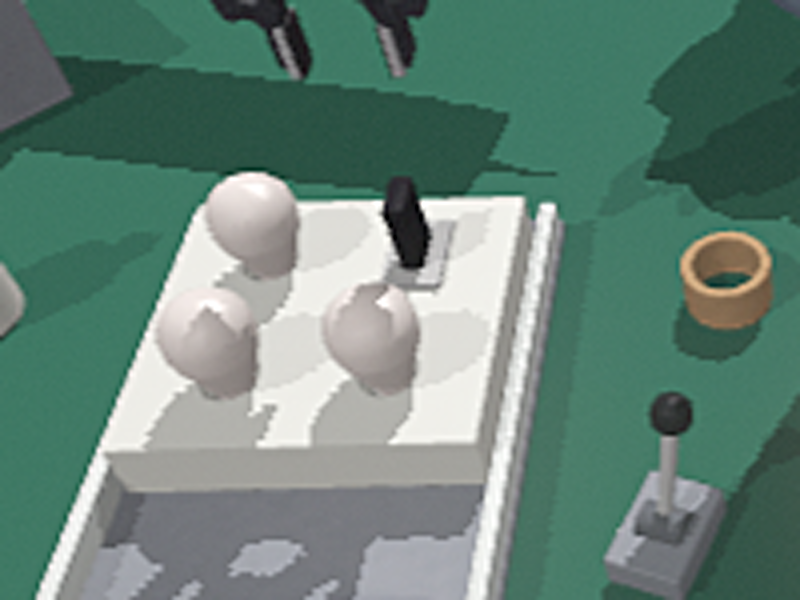

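All three bulbs are seated, with globes at (252,220), (207,335) and (371,330). The grip is at (407,222). Next I pinch it.

drive_tool([
  {"claw":60,"tx":0,"ty":0,"tz":0.05,"ax":0,"ay":0,"az":0},
  {"claw":60,"tx":0,"ty":0,"tz":0.045,"ax":0,"ay":0,"az":0},
  {"claw":60,"tx":0,"ty":0,"tz":0.03,"ax":0,"ay":0,"az":0},
  {"claw":60,"tx":0,"ty":0,"tz":0.011,"ax":0,"ay":0,"az":0},
  {"claw":60,"tx":0,"ty":0,"tz":0,"ax":0,"ay":0,"az":0},
  {"claw":25,"tx":0,"ty":0,"tz":0,"ax":0,"ay":0,"az":0},
  {"claw":10,"tx":0,"ty":0,"tz":0,"ax":0,"ay":0,"az":0},
  {"claw":5,"tx":0,"ty":0,"tz":0,"ax":0,"ay":0,"az":0},
  {"claw":5,"tx":0,"ty":0,"tz":0,"ax":0,"ay":0,"az":0},
  {"claw":5,"tx":0,"ty":0,"tz":0,"ax":0,"ay":0,"az":0},
  {"claw":5,"tx":0,"ty":0,"tz":0,"ax":0,"ay":0,"az":0},
], squeeze=30)

```text
time_s: 26.58
tool_pos: [0.4686, -0.2249, 0.0838]
eef_rot: [0.002, 0.995, 0.095, 0.002]
contact_force: [1.1, -4.9, 1.6]
width: 0.181
gripper_force: 31.4
```

drive_tool([
  {"claw":5,"tx":0.004,"ty":0.0015,"tz":0,"ax":0,"ay":0,"az":0},
  {"claw":5,"tx":0.01,"ty":0,"tz":0,"ax":0,"ay":0,"az":0},
  {"claw":5,"tx":0.012,"ty":0,"tz":0,"ax":0,"ay":0,"az":0},
  {"claw":5,"tx":0.012,"ty":0,"tz":0,"ax":0,"ay":0,"az":0},
  {"claw":5,"tx":0.012,"ty":0,"tz":0,"ax":0,"ay":0,"az":0},
  {"claw":5,"tx":0.012,"ty":0,"tz":0,"ax":0,"ay":0,"az":0},
  {"claw":5,"tx":0.012,"ty":0,"tz":0,"ax":0,"ay":0,"az":0},
  {"claw":5,"tx":0.006,"ty":0,"tz":0,"ax":0,"ay":0,"az":0},
  {"claw":5,"tx":0,"ty":0,"tz":0,"ax":0,"ay":0,"az":0},
], squeeze=40)

```text
time_s: 27.7
tool_pos: [0.5477, -0.2095, 0.0838]
eef_rot: [0.001, 0.995, 0.095, 0.002]
contact_force: [2.1, -1.5, 4.7]
width: 0.184
gripper_force: 40.0
```

drive_tool([
  {"claw":5,"tx":0.006,"ty":0,"tz":0,"ax":0,"ay":0,"az":0},
  {"claw":5,"tx":0.006,"ty":0,"tz":0,"ax":0,"ay":0,"az":0},
  {"claw":5,"tx":0.004,"ty":0,"tz":0,"ax":0,"ay":0,"az":0},
  {"claw":5,"tx":0.004,"ty":0,"tz":0,"ax":0,"ay":0,"az":0},
  {"claw":5,"tx":0.004,"ty":0,"tz":0,"ax":0,"ay":0,"az":0},
  {"claw":5,"tx":0,"ty":0,"tz":0,"ax":0,"ay":0,"az":0},
  {"claw":5,"tx":0,"ty":0,"tz":0,"ax":0,"ay":0,"az":0},
], squeeze=40)

```text
time_s: 28.58
tool_pos: [0.5706, -0.2051, 0.0838]
eef_rot: [0.001, 0.995, 0.095, 0.002]
contact_force: [-0.0, -1.1, 5.1]
width: 0.185
gripper_force: 40.1
```

drive_tool([
  {"claw":5,"tx":0.004,"ty":0,"tz":0,"ax":0,"ay":0,"az":0},
  {"claw":5,"tx":0.004,"ty":0,"tz":0,"ax":0,"ay":0,"az":0},
  {"claw":5,"tx":0.004,"ty":0,"tz":0,"ax":0,"ay":0,"az":0},
  {"claw":5,"tx":0,"ty":0,"tz":0,"ax":0,"ay":0,"az":0},
], squeeze=40)

```text
time_s: 29.08
tool_pos: [0.5823, -0.2028, 0.0838]
eef_rot: [0.001, 0.995, 0.095, 0.001]
contact_force: [0.3, -1.7, 5.8]
width: 0.183
gripper_force: 40.1
```

drive_tool([
  {"claw":5,"tx":0.003,"ty":0,"tz":0,"ax":0,"ay":0,"az":0},
  {"claw":5,"tx":0.003,"ty":0,"tz":0,"ax":0,"ay":0,"az":0},
  {"claw":5,"tx":0,"ty":0,"tz":0,"ax":0,"ay":0,"az":0},
], squeeze=40)

```text
time_s: 29.45
tool_pos: [0.5853, -0.2022, 0.0838]
eef_rot: [0.001, 0.995, 0.095, -0.001]
contact_force: [-7.2, -5.4, 10.0]
width: 0.18
gripper_force: 40.8
```

drive_tool([
  {"claw":5,"tx":0.002,"ty":0,"tz":0,"ax":0,"ay":0,"az":0},
  {"claw":5,"tx":0,"ty":0,"tz":0,"ax":0,"ay":0,"az":0},
  {"claw":5,"tx":0,"ty":0,"tz":0,"ax":0,"ay":0,"az":0},
], squeeze=40)

```text
time_s: 29.82
tool_pos: [0.5852, -0.2022, 0.0837]
eef_rot: [0.001, 0.995, 0.096, -0.003]
contact_force: [-11.2, -7.2, 11.1]
width: 0.182
gripper_force: 41.1
```

drive_tool([
  {"claw":5,"tx":-0.003,"ty":0,"tz":0,"ax":0,"ay":0,"az":0},
  {"claw":30,"tx":0,"ty":0,"tz":0,"ax":0,"ay":0,"az":0},
  {"claw":55,"tx":0,"ty":0,"tz":0,"ax":0,"ay":0,"az":0},
  {"claw":55,"tx":0,"ty":0,"tz":0,"ax":0,"ay":0,"az":0},
  {"claw":55,"tx":0,"ty":0,"tz":-0.02,"ax":0,"ay":0,"az":0},
  {"claw":55,"tx":0,"ty":0,"tz":-0.04,"ax":0,"ay":0,"az":0},
  {"claw":55,"tx":0,"ty":0,"tz":-0.05,"ax":0,"ay":0,"az":0},
  {"claw":55,"tx":0,"ty":0,"tz":-0.03,"ax":0,"ay":0,"az":0},
  {"claw":0,"tx":0,"ty":0,"tz":0,"ax":0,"ay":0,"az":9.9},
  {"claw":0,"tx":0,"ty":0,"tz":0,"ax":0,"ay":0,"az":9.9},
  {"claw":0,"tx":0,"ty":0,"tz":0,"ax":0,"ay":0,"az":0},
  {"claw":0,"tx":0,"ty":0,"tz":0,"ax":0,"ay":0,"az":0},
], squeeze=30)

```text
time_s: 31.32
tool_pos: [0.5858, -0.201, 0.222]
eef_rot: [-0.0, 0.997, -0.076, -0.0]
contact_force: [-0.2, -0.6, -1.6]
width: -0.001
gripper_force: 0.0
```

Run:
```python
from h import *
s=sense(); p=s["tool_pos"]; q=s["eef_rot"]; phi=2*np.arctan2(q[2],q[1]); print(p,q,phi,s["width"])
tgt=np.array([.5446,-.0022]); d=tgt-p[:2]; print("tx",d@[np.cos(phi),np.sin(phi)],"ty",d@[np.sin(phi),-np.cos(phi)])
for z in(.025,.035):print("housing",onz("top",(275+44.5/4-.5,85+255.5/4-.5),z))
im=read_camera("scene");cv2.imwrite("pics/s7.png",im[:,:,::-1])
for P in([.583,-.302],[.5637,-.2045],[.4852,-.3205]):
    P=np.r_[np.array(P)+.119*np.array([.982,.188]),.101]; u=proj("scene",P)[0]; x,y=u.astype(int); print(u,im[y-8:y+9:4,x].tolist())
```

```text
[ 0.58583685 -0.2009932   0.22196276] [-1.60967047e-04  9.97080710e-01 -7.63540482e-02 -3.03512449e-04] -0.15285687596204328 -0.000799466953933201
tx -0.07102474304277534 ty -0.19019647564613665
housing [ 0.62000804 -0.01410887  0.025     ]
housing [ 0.61724662 -0.01360259  0.035     ]
[ 76.0201889  244.23135915] [[251, 243, 238], [232, 224, 220], [173, 165, 161], [174, 166, 162], [163, 156, 152]]
[121.254748   243.01485716] [[247, 239, 236], [228, 219, 216], [213, 204, 202], [194, 186, 183], [167, 159, 156]]
[ 89.4896898 208.9841533] [[238, 229, 225], [231, 223, 219], [212, 204, 201], [188, 180, 177], [161, 154, 150]]
```

drive_tool([
  {"claw":0,"tx":-0.011,"ty":-0.03,"tz":0,"ax":0,"ay":0,"az":0},
  {"claw":0,"tx":-0.02,"ty":-0.05,"tz":0,"ax":0,"ay":0,"az":0},
  {"claw":0,"tx":-0.02,"ty":-0.05,"tz":0,"ax":0,"ay":0,"az":0},
  {"claw":0,"tx":-0.02,"ty":-0.05,"tz":0,"ax":0,"ay":0,"az":0},
  {"claw":0,"tx":0,"ty":-0.01,"tz":0,"ax":0,"ay":0,"az":0},
  {"claw":0,"tx":0,"ty":0,"tz":0,"ax":0,"ay":0,"az":0},
  {"claw":0,"tx":0,"ty":0,"tz":0.05,"ax":0,"ay":0,"az":0},
  {"claw":0,"tx":0,"ty":0,"tz":0.05,"ax":0,"ay":0,"az":0},
  {"claw":0,"tx":0,"ty":0,"tz":0.03,"ax":0,"ay":0,"az":0},
  {"claw":0,"tx":0,"ty":0,"tz":0.01,"ax":0,"ay":0,"az":0},
  {"claw":0,"tx":0,"ty":0,"tz":0,"ax":0,"ay":0,"az":0},
], squeeze=30)

```text
time_s: 32.75
tool_pos: [0.5457, -0.0036, 0.0821]
eef_rot: [0.0, 0.997, -0.078, -0.0]
contact_force: [-0.1, 0.3, 0.7]
width: -0.0
gripper_force: 0.0
```

drive_tool([
  {"claw":0,"tx":0.01,"ty":0,"tz":0,"ax":0,"ay":0,"az":0},
  {"claw":0,"tx":0.01,"ty":0,"tz":0,"ax":0,"ay":0,"az":0},
  {"claw":0,"tx":0.01,"ty":0,"tz":0,"ax":0,"ay":0,"az":0},
  {"claw":0,"tx":0.01,"ty":0,"tz":0,"ax":0,"ay":0,"az":0},
  {"claw":0,"tx":0.01,"ty":0,"tz":0,"ax":0,"ay":0,"az":0},
  {"claw":0,"tx":0.01,"ty":0,"tz":0,"ax":0,"ay":0,"az":0},
  {"claw":0,"tx":0.01,"ty":0,"tz":0,"ax":0,"ay":0,"az":0},
  {"claw":0,"tx":0.005,"ty":0,"tz":0,"ax":0,"ay":0,"az":0},
  {"claw":0,"tx":0,"ty":0,"tz":0,"ax":0,"ay":0,"az":0},
], squeeze=30)

```text
time_s: 33.88
tool_pos: [0.6199, -0.0142, 0.0822]
eef_rot: [0.0, 0.997, -0.078, 0.0]
contact_force: [-0.1, 0.6, 0.3]
width: -0.002
gripper_force: 0.0
```

drive_tool([
  {"claw":0,"tx":0.004,"ty":0,"tz":0,"ax":0,"ay":0,"az":0},
  {"claw":0,"tx":0.004,"ty":0,"tz":0,"ax":0,"ay":0,"az":0},
  {"claw":0,"tx":0,"ty":0,"tz":0,"ax":0,"ay":0,"az":0},
  {"claw":0,"tx":0,"ty":0,"tz":0,"ax":0,"ay":0,"az":0},
], squeeze=30)

```text
time_s: 34.38
tool_pos: [0.6275, -0.0154, 0.0825]
eef_rot: [0.0, 0.997, -0.078, 0.0]
contact_force: [0.6, -0.2, 0.1]
width: -0.005
gripper_force: 0.0
```

Run:
```python
from h import *
im=read_camera("scene"); cv2.imwrite("pics/s8.png",im[:,:,::-1])
print(proj("scene",[[.594,-.01,.095],[.619,-.0138,.102],[.656,-.0196,.092]]).round(1))
m=(im.max(2)<50).astype(np.uint8); k=np.zeros_like(m);k[200:270,185:235]=m[200:270,185:235]
N,L,S,c=cv2.connectedComponentsWithStats(k)
for i in range(1,N):
    if S[i,4]>10: print(S[i],c[i])
```

```text
[[207.5 223.5]
 [202.7 230.3]
 [196.2 246.1]]
[194 200  22  30 301] [204.60465116 210.41196013]
[213 224  10   8  13] [218.         227.76923077]
[204 233   4   7  13] [205.53846154 235.92307692]
[192 239  10  10  40] [198.075 244.175]
```

drive_tool([
  {"claw":0,"tx":0.004,"ty":0,"tz":0,"ax":0,"ay":0,"az":0},
  {"claw":0,"tx":0.003,"ty":0,"tz":0,"ax":0,"ay":0,"az":0},
  {"claw":0,"tx":0,"ty":0,"tz":0,"ax":0,"ay":0,"az":0},
  {"claw":0,"tx":0,"ty":0,"tz":0,"ax":0,"ay":0,"az":0},
], squeeze=30)

```text
time_s: 34.92
tool_pos: [0.6345, -0.0165, 0.0824]
eef_rot: [0.0, 0.997, -0.078, 0.0]
contact_force: [-0.5, -0.1, 0.1]
width: 0.001
gripper_force: 0.0
```

drive_tool([
  {"claw":0,"tx":0.003,"ty":0,"tz":0,"ax":0,"ay":0,"az":0},
  {"claw":0,"tx":0,"ty":0,"tz":0,"ax":0,"ay":0,"az":0},
  {"claw":0,"tx":0,"ty":0,"tz":0,"ax":0,"ay":0,"az":0},
], squeeze=30)

```text
time_s: 35.3
tool_pos: [0.6372, -0.0169, 0.0823]
eef_rot: [0.0, 0.997, -0.078, 0.0]
contact_force: [-1.2, -0.3, -0.2]
width: -0.0
gripper_force: 0.1
```

drive_tool([
  {"claw":0,"tx":0.003,"ty":0,"tz":0,"ax":0,"ay":0,"az":0},
  {"claw":0,"tx":0,"ty":0,"tz":0,"ax":0,"ay":0,"az":0},
  {"claw":0,"tx":0,"ty":0,"tz":0,"ax":0,"ay":0,"az":0},
], squeeze=30)

```text
time_s: 35.67
tool_pos: [0.638, -0.017, 0.0821]
eef_rot: [-0.0, 0.997, -0.078, -0.002]
contact_force: [-5.3, 0.5, 2.2]
width: 0.004
gripper_force: 2.6
```

drive_tool([
  {"claw":0,"tx":0.003,"ty":0,"tz":0,"ax":0,"ay":0,"az":0},
  {"claw":0,"tx":0,"ty":0,"tz":0,"ax":0,"ay":0,"az":0},
  {"claw":0,"tx":0,"ty":0,"tz":0,"ax":0,"ay":0,"az":0},
], squeeze=30)

```text
time_s: 36.05
tool_pos: [0.6381, -0.017, 0.0819]
eef_rot: [-0.0, 0.997, -0.077, -0.006]
contact_force: [-10.0, -0.3, 6.4]
width: -0.001
gripper_force: 5.0
```

Run:
```python
from h import *
im=read_camera("scene"); cv2.imwrite("pics/s9.png",im[:,:,::-1])
m=(im.max(2)<50).astype(np.uint8); k=np.zeros_like(m);k[225:275,180:215]=m[225:275,180:215]
N,L,S,c=cv2.connectedComponentsWithStats(k)
for i in range(1,N):
    if S[i,4]>10: print(S[i],c[i],onz("scene",c[i],.092))
print(sense()["tool_pos"])
```

```text
[198 225   9   9  28] [201.53571429 228.17857143] [ 0.60698795 -0.02109735  0.092     ]
[201 238   7   6  14] [203.5        239.92857143] [ 0.63751064 -0.00798142  0.092     ]
[191 243  10  11  40] [196.175 248.225] [ 0.66123218 -0.01806385  0.092     ]
[ 0.6381714  -0.01700695  0.08187709]
```

drive_tool([
  {"claw":0,"tx":-0.01,"ty":0,"tz":0,"ax":0,"ay":0,"az":0},
  {"claw":0,"tx":-0.03,"ty":0,"tz":0,"ax":0,"ay":0,"az":0},
  {"claw":0,"tx":-0.04,"ty":0,"tz":-0.02,"ax":0,"ay":0,"az":0},
  {"claw":0,"tx":-0.03,"ty":0,"tz":-0.05,"ax":0,"ay":0,"az":0},
  {"claw":0,"tx":0,"ty":0,"tz":-0.05,"ax":0,"ay":0,"az":0},
  {"claw":0,"tx":0,"ty":0,"tz":-0.03,"ax":0,"ay":0,"az":0},
  {"claw":0,"tx":0,"ty":0,"tz":0,"ax":0,"ay":0,"az":0},
  {"claw":0,"tx":0,"ty":0,"tz":0,"ax":0,"ay":0,"az":0},
], squeeze=30)

```text
time_s: 37.1
tool_pos: [0.5342, -0.0008, 0.2317]
eef_rot: [-0.0, 0.997, -0.078, -0.0]
contact_force: [0.2, -0.1, 0.7]
width: -0.001
gripper_force: 0.0
```

Run:
```python
from h import *
im=read_camera("scene"); cv2.imwrite("pics/s10.png",im[:,:,::-1])
m=(im.max(2)<50).astype(np.uint8); k=np.zeros_like(m);k[225:275,180:215]=m[225:275,180:215]
N,L,S,c=cv2.connectedComponentsWithStats(k)
for i in range(1,N):
    if S[i,4]>10: print(S[i],c[i],onz("scene",c[i],.092))
old=cv2.imread("pics/s7.png")[:,:,::-1].astype(int)
d=abs(im.astype(int)-old).max(2)>30
print("carriage change",d[150:330,20:170].mean(), "foam change vs",d[160:290,250:395].mean())
# seated globe silhouettes: pocket0/1/2 after slide vs. before
g6=read_camera  # same arm-free template match from the pre-push picture
t0=cv2.imread("pics/s5.png")[:,:,::-1]
for P,n in(([.583,-.302],1),([.5637,-.2045],0)):
    a=proj("scene",[*P,.101])[0].astype(int); tp=t0[a[1]-14:a[1]+15,a[0]-14:a[0]+15].copy()
    b=proj("scene",np.r_[np.array(P)+.119*np.array([.982,.188]),.101])[0]
    w=im[int(b[1])-28:int(b[1])+29,int(b[0])-28:int(b[0])+29]
    r=cv2.matchTemplate(w,tp,cv2.TM_CCOEFF_NORMED); i=np.unravel_index(r.argmax(),r.shape); print(n,r.max(),"offset",i[1]-14,i[0]-14)
```

```text
[193 244   8  10  21] [197.47619048 248.95238095] [ 0.66257401 -0.01471262  0.092     ]
carriage change 0.056185185185185185 foam change vs 0.10005305039787799
1 0.86704767 offset -3 1
0 0.83328927 offset 1 -1
```

```bash
python3 -c "
from station import hand_in; print(hand_in())"
```

```text
the job is handed in; nothing more can be done
None
```

I set all three round-topped bulbs base down in the carriage pockets, pushed the carriage against its hard stop, threw the switch lever fully over until it stopped, and handed the job in at about 37 s; the check after the push was numerical, with no picture viewed.

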